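Lay out the dish-test station

TASK

Lay out the test station: stack the pink dish squarely on top of the pale yellow dish, stand the black-capped amber bottle in the white circle behind that stack, the blue-capped white bottle in the circle behind the clear dish, and the small white-capped amber bottle with the red band in the circle in front of the clear dish (behind is away from you, in front is towards you). Lay the yellow strip carton flat inside the rectangle on the black mat between the two boards, its long side along the rectangle's. Centre each thing in its place, keep the bottles upright all the time, and leave the beaker and the red stopper where they stand.

Things in the scene. Friction and masses are not known exactly. Their poses are not given: they have to be found in the camera images.
- board_yellow: Fixed flat blue board, 246 (x) x 86 (y) x 4 mm, origin centre of its underside, +x away from the robot (yaw under 10 deg). Fixed on its middle: a pale yellow round closed glass dish, 61 mm wide, flat lid top 19 mm above origin. Two white circles 62 mm wide on it: behind the dish (centre x = +85 mm), in front (x = -85 mm). Boards lie left and right of the mat, swapped at random.
- board_clear: Fixed flat blue board, 246 (x) x 86 (y) x 4 mm, origin centre of its underside, +x away from the robot (yaw under 10 deg). Fixed on its middle: a clear, empty round closed glass dish, 61 mm wide, flat lid top 19 mm above origin. Two white circles 62 mm wide on it: behind the dish (centre x = +85 mm), in front (x = -85 mm). Boards lie left and right of the mat, swapped at random.
- mat: Fixed black rubber mat between the two boards, 96 mm along its own x, 66 mm along its own y, 3 mm thick, with a white rectangle of 80 x 50 mm drawn on it (long side along its x); origin at the centre of its underside, x points away from the robot.
- pink_dish: Loose closed round glass dish with pink medium, 61 mm across, 15 mm high, 30 g; origin at the centre of its underside, z up. To the touch it is a many-sided disc, 58 mm across its own x and y axes, which stand within 0.2 rad of the world's x and y at the start; grip it along x or y so that it does not turn.
- black_cap_bottle: Loose round amber bottle with a black screw cap, 48 mm diameter, 105 mm high, about 150 g; origin at the centre of its underside, z up. Grip across the body about 64 mm above its foot (lower, the cap meets the gripper).
- blue_cap_bottle: Loose round white plastic bottle with a blue screw cap, 48 mm diameter, 112 mm high, about 120 g; origin at the centre of its underside, z up. Grip across the body about 70 mm above its foot (lower, the cap meets the gripper).
- small_bottle: Loose small round amber bottle with a white screw cap and a red band on the label, 40 mm diameter, 88 mm high, about 90 g; origin at the centre of its underside, z up. Grip across the body about 50 mm above its foot.
- strip_carton: Loose flat yellow carton of indicator strips with a rainbow band, 42 mm along its own x, 72 mm along its own y, 18 mm high, 30 g; origin at the centre of its underside, z up. At the start its long side points away from the robot, give or take 30 degrees.
- water_beaker: Bystander: loose glass beaker, 56 mm across, 68 mm high, 50 g, standing at the back right of the work; origin at the centre of its underside. To be left alone.
- red_stopper: Bystander: loose red rubber stopper, 22 mm across, 22 mm high, standing behind the black mat; origin at the centre of its underside. To be left alone.

How it is judged:
By the outcome, as a careful person would: the job done as asked, in the order asked, and still so for the second after the job is handed in, with the robot touching nothing.
It also fails if it takes over 136 s, if anything falls off the work surface, if the arm or the gripper's body presses on something with over 40 N, if the wrist force passes 120 N, or if a joint passes its speed limit or range.

ROBOT

A 7-joint arm with a two-finger parallel gripper is mounted at the origin on a cart in front of the work surface, level with it; the furniture and walls round the work are solid. World frame = base frame: x ahead of the robot, y to its left, z up, the work surface at z = 0. Lengths are in m, angles in rad, forces in N, time in s.
With the tool pointing down it reaches from about 0.425 to 0.825 m from the base axis. Payload 3.6 kg.
Tool frame: the origin (TCP) lies at the very end of the fingers, on their centre line; the grasp point (between the pads) lies 19 mm behind it; z points along the fingers, y is the line along which they close (so a half turn about z gives the same grasp; the last joint's range is limited). The gripper opens to 85 mm and grips with 20 to 120 N. Pads are 22 mm wide; open, the fingers measure 114 mm over their backs; the gripper's body (76 mm by 85 mm) begins 54 mm behind the grasp point. The pads swing forward as they close: fully open they stand 13 mm farther back than shut.
Start: joints at [-1.25, 0.615, -0.013, 1.423, 0.008, 1.103, -0.04], TCP at [0.221, 0.611, 0.231] pointing down, gripper open.
Joint ranges: [-3.12, 3.12], [-0.3, 2.06], [-1.34, 1.32], [0.26, 2.42], [-1.36, 4.5], [0.01, 1.98], [-2.84, 2.84]. Speed limits (rad/s): [2.79, 2.79, 3.14, 3.14, 3.14, 3.14, 3.14].

INTERFACE

Orientations are given as a unit quaternion [x, y, z, w].
In Python, from station import arm, imaging, finish_job gives the robot as it stands. Calls block until the motion is done:
- arm.movep(position, orientation): joint-space move of the TCP to a pose.
- arm.line_to(position, velocity=0.15, ori=None): straight line of the TCP; ori=None keeps the orientation; velocity is the mean speed in m/s.
- arm.move_j(angles): joint-space move.
- arm.move_gripper(opening, effort=None): opening from 0.0 (shut) to 1.0 (fully open); effort is the grip in N (None keeps the last); returns when the fingers have stopped.
- arm.pause(seconds).
- arm.ik(position, orientation): joint angles nearest the present ones, or None.
- imaging.snapshot(name): name is "side" or "top" or "wrist"; returns the picture (384x512x3 uint8, blue, green, red); there is no depth.
- imaging.camera_info(name): a dict with "fx", "fy", "cx", "cy" (pixels), "R" (3x3) and "t" (3): a world point X has camera coordinates R X + t; the wrist camera has in their place "T_tool_cam" (4x4, takes a point from camera to tool coordinates, whose origin is the TCP and whose axes are the flange's). Camera axes: x right, y down, z forward; pixel columns grow to the right and rows downward; lengths in m; the calibration is good to about 2 mm. A picture is of the moment at which its call begins: read the wrist's pose just before it. camera_info takes no time and is no camera call.
A pose or a line that the arm cannot do raises arm.MotionError and nothing moves.
- finish_job(): hands the job in; it is judged then, once.
Trained networks look in the newest picture that a camera, given by its name, has taken for a name from the list of things; names that differ only in an ending like _2 or _b are one class to them, and where a whole thing is asked for, a point or a joint stands for the part that bears it (a point fixed in the world has none). Each returns a list of dicts, best first, with "confidence" (0 to 1); they miss things now and then, are a little off and sometimes report something else, mostly with a low value. They report only what shows in the picture. A call takes as long as a camera call.
- imaging.trace(camera, thing): "mask" (384x512 bool, what is visible of it) and "box" ([left, top, right, bottom] in pixels, round what is visible of it).
- imaging.mark_of(camera, thing): "point" ([column, row] in pixels: a listed point, or the origin of a listed thing).
Readings, each from a call of its own:
- arm.get_time(): time.
- arm.get_joint_positions(): joint angles.
- arm.get_dq(): joint speeds.
- arm.get_effort(): joint torques, N m.
- arm.get_tool_pos(): TCP position.
- arm.get_eef_rot(): TCP orientation.
- arm.get_ft_force(): force on the tool from outside, world axes, zero at the start.
- arm.get_wrist_torque(): the same for the moment, N m.
- arm.get_opening(): opening from 0.0 (shut) to 1.0 (fully open).
- arm.get_finger_force(): force on a finger pad.
Only numpy, scipy, OpenCV 4.12 (cv2) and the standard library are available. Lean on these libraries where they do the work, as an engineer would, in place of code of your own. Each camera call takes 0.05 s, during which the arm holds its last target. There are 200 camera calls.

## Working session

There is one attempt and no reset: what is moved stays moved. The work goes in short steps, each a Python script; the robot and the scene stay as the last script left them, time stands still between calls to the robot, and variables do not carry over. Pictures are saved under pics/ and viewed, at most 14 in all, crops included, and the job is handed in when it is done.

```bash
ls; mkdir -p pics; python3 - <<'E'
from station import arm, imaging
import cv2, numpy as np
np.set_printoptions(precision=4,suppress=True)
for n in ("side","top"):
    cv2.imwrite(f"pics/{n}0.png",imaging.snapshot(n)); i=imaging.camera_info(n)
    R,t=np.array(i["R"]),np.array(i["t"]); print(n,i["fx"],i["cx"],i["cy"],"pos",-R.T@t, "fwd",R[2])
    for th in "board_yellow board_clear mat pink_dish black_cap_bottle blue_cap_bottle small_bottle strip_carton water_beaker red_stopper".split():
        m=imaging.mark_of(n,th); tr=imaging.trace(n,th)
        print(th,[(np.round(q["point"],1),round(q["confidence"],2)) for q in m[:2]],[(np.round(q["box"]),round(q["confidence"],2)) for q in tr[:2]])
print(imaging.camera_info("wrist"),arm.get_time(),arm.get_eef_rot(),arm.get_tool_pos())
E
```

```text
pics
station.py
side 355.9481331043699 254.84395146315313 189.81598515266836 pos [ 0.3327 -0.9807  0.6083] fwd [ 0.1924  0.8539 -0.4835]
board_yellow [(array([250.9, 183.7]), 0.62)] [(array([222., 177., 236., 210.]), 0.72), (array([211., 176., 282., 190.]), 0.67)]
board_clear [(array([281.8, 227. ]), 0.56)] [(array([239., 214., 326., 243.]), 0.6), (array([219., 178., 237., 210.]), 0.28)]
mat [(array([264. , 206.2]), 0.72)] [(array([252., 199., 285., 207.]), 0.73), (array([214., 175., 281., 192.]), 0.55)]
pink_dish [(array([241.7, 281.8]), 0.67)] [(array([229., 272., 253., 290.]), 0.55)]
black_cap_bottle [(array([239.7, 162.2]), 0.74), (array([231.3, 207.2]), 0.57)] [(array([220., 179., 237., 214.]), 0.78)]
blue_cap_bottle [(array([241.2, 161.7]), 0.77)] [(array([234., 136., 243., 163.]), 0.85)]
small_bottle [(array([198.3, 164.8]), 0.76)] [(array([192., 143., 210., 164.]), 0.75)]
strip_carton [] [(array([274., 261., 308., 287.]), 0.96)]
water_beaker [(array([350.6, 259.8]), 0.95)] [(array([340., 236., 360., 266.]), 0.97), (array([220., 178., 238., 212.]), 0.64)]
red_stopper [] []
top
[... 738 characters left out ...]
([384.5, 195.6]), 0.62)] [(array([375., 180., 393., 210.]), 0.58)]
water_beaker [(array([373.7, 141. ]), 0.78), (array([254.4, 226.9]), 0.61)] [(array([365., 124., 395., 148.]), 0.63), (array([115., 183., 144., 203.]), 0.45)]
red_stopper [(array([247.8, 141.2]), 0.6), (array([379.3, 237. ]), 0.33)] [(array([247., 138., 258., 150.]), 0.44)]
{'fx': 271.6160745514764, 'fy': 271.6160745514764, 'cx': 251.1906175644642, 'cy': 190.80043163125947, 'T_tool_cam': array([[ 0.0006, -0.9596, -0.2814,  0.0722],
       [ 1.    ,  0.0008, -0.0006, -0.0003],
       [ 0.0008, -0.2814,  0.9596, -0.1414],
       [ 0.    ,  0.    ,  0.    ,  1.    ]])} 2.1 [ 0.1725  0.985  -0.     -0.    ] [0.2209 0.6113 0.2313]
```

```bash
python3 - <<'E'
import cv2
a=cv2.imread("pics/top0.png")[110:270,90:410]; cv2.imwrite("pics/top0c.png",cv2.resize(a,None,fx=2.5,fy=2.5,interpolation=cv2.INTER_CUBIC))
a=cv2.imread("pics/side0.png")[120:300,150:390]; cv2.imwrite("pics/side0c.png",cv2.resize(a,None,fx=3,fy=3,interpolation=cv2.INTER_CUBIC))
E
```

```text
(no output)
```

View pics/top0c.png

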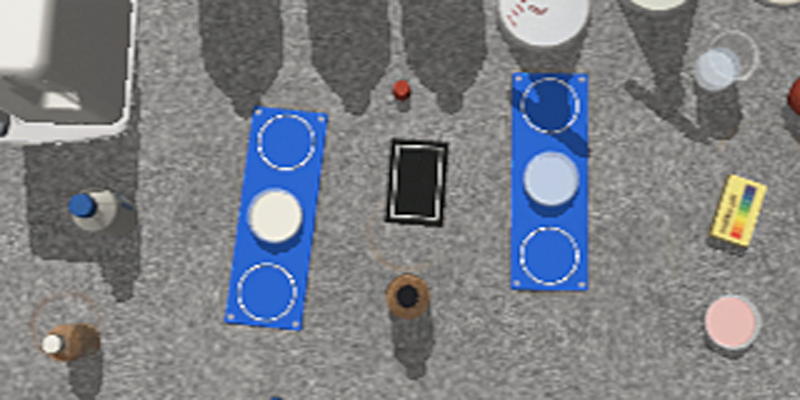

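View pics/side0c.png

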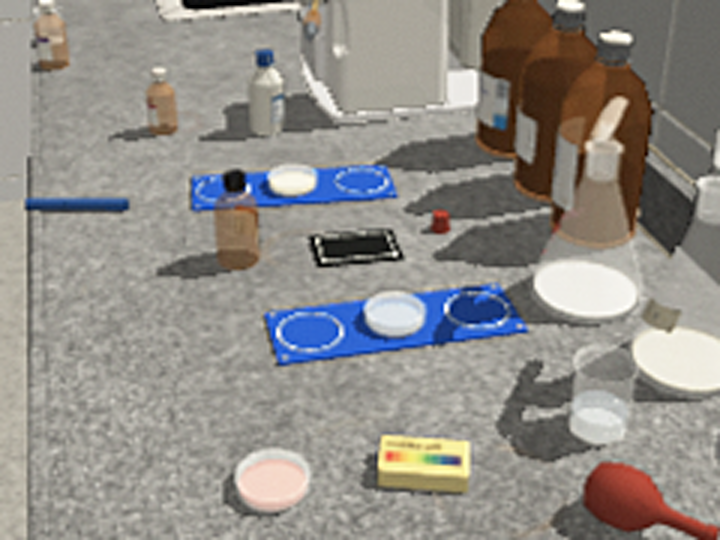

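The top view shows the yellow board on the left (dish at crop 275,215) and the clear board on the right (550,178), with the mat at 417,182. The pink dish is at 732,322, the carton at 740,210, black cap at 407,295, blue cap at 83,205 and small bottle at 55,343. The side view agrees. It also shows the big flask just behind the clear board.

```bash
cat > h.py <<'E'
from station import arm, imaging, finish_job
import cv2, numpy as np
from scipy.spatial.transform import Rotation as Ro
np.set_printoptions(precision=4,suppress=True)
def cam(name):
    """returns K params, R_wc (cam->world), camera position"""
    i=imaging.camera_info(name)
    if name=="wrist":
        Rt=Ro.from_quat(arm.get_eef_rot()).as_matrix(); T=np.array(i["T_tool_cam"])
        return i,Rt@T[:3,:3],Rt@T[:3,3]+np.array(arm.get_tool_pos())
    R=np.array(i["R"]); return i,R.T,-R.T@np.array(i["t"])
def ground(c,px,z):
    i,R,p=c; px=np.atleast_2d(np.asarray(px,float))
    d=np.c_[(px[:,0]-i["cx"])/i["fx"],(px[:,1]-i["cy"])/i["fy"],np.ones(len(px))]@R.T
    return (p+d*((z-p[2])/d[:,2])[:,None])[:,:2]
def pix(c,X):
    i,R,p=c; q=(np.atleast_2d(X)-p)@R
    return np.c_[i["cx"]+i["fx"]*q[:,0]/q[:,2],i["cy"]+i["fy"]*q[:,1]/q[:,2]]
def blobs(mask,minarea=15):
    """contours of a mask, biggest first"""
    cs,_=cv2.findContours(mask.astype(np.uint8),cv2.RETR_EXTERNAL,cv2.CHAIN_APPROX_NONE)
    return sorted([k[:,0,:] for k in cs if cv2.contourArea(k)>=minarea],key=lambda k:-cv2.contourArea(k))
def rect(c,k,z):
    (x,y),(w,h),a=cv2.minAreaRect((ground(c,k,z)*1000).astype(np.float32))
    if w<h: w,h,a=h,w,a-90
    return np.array([x,y])/1000,w,h,(a+90)%180-90   # long-side angle in deg
def circ(c,k,z):
    (x,y),(w,h),a=cv2.fitEllipse((ground(c,k,z)*1000).astype(np.float32)); return np.array([x,y])/1000,w,h
def quat(yaw): # tool down; closing line along world y turned by yaw
    return (Ro.from_euler("z",yaw)*Ro.from_quat([0,1,0,0])).as_quat()
E
python3 - <<'E'
from h import *
im=cv2.imread("pics/top0.png"); c=cam("top"); H,S,V=cv2.split(cv2.cvtColor(im,cv2.COLOR_BGR2HSV))
b=(H>105)&(H<125)&(S>170)
for k in blobs(b,200)[:3]: print("board",k[:,0].min(),*rect(c,k,.004))
for n,z in(("pink",.015),):
    k=blobs((H>170)|(H<8)&(S>30)&(V>180),100)
    for q in k[:3]: print("pink?",q.mean(0),circ(c,q,z))
k=blobs((H>20)&(H<33)&(S>90)&(V>150),60)
for q in k[:3]: print("carton",q.mean(0),*rect(c,q,.018))
for n,p,z in(("black",(90+407/2.5,110+295/2.5),.105),("blue",(90+83/2.5,110+205/2.5),.112),("small",(90+55/2.5,110+343/2.5),.088),("beaker",(373.7,141),0),("stopper",(90+402/2.5,110+90/2.5),.02),("mat",(90+417/2.5,110+182/2.5),.003),("yd",(90+275/2.5,110+215/2.5),.019),("cd",(90+550/2.5,110+178/2.5),.019),("box corner",(90+130/2.5,110+130/2.5),0.0),("flask front",(90+545/2.5,110+47/2.5),0.0)):
    g=ground(c,p,z)[0]; print(n,g,"reach",np.hypot(*g))
s=cam("side")
for n,p in(("bot1",(497,152)),("bot2",(540,200)),("bot3",(590,235)),("flask",(585,320)),("box",(340,108))): print(n,ground(s,(150+p[0]/3,120+p[1]/3),0))
E
```

```text
board 180 [0.5568 0.1548] 244.7664337158203 84.07749938964844 -7.082283020019531
board 295 [ 0.5942 -0.1516] 243.58570861816406 82.3260498046875 -1.3560867309570312
pink? [381.6909 238.2364] (array([ 0.4345, -0.3415]), 51.10464859008789, 52.20685958862305)
carton [385.0417 193.5556] [ 0.556  -0.3556] 71.38353729248047 42.195396423339844 -20.86737060546875
black [0.4658 0.0074] reach 0.4658153296520041
blue [0.5593 0.3304] reach 0.6495698066784008
small [0.4221 0.3639] reach 0.557293757853157
beaker [ 0.7089 -0.3376] reach 0.7851623329675973
stopper [0.6944 0.0122] reach 0.6944655514513487
mat [ 0.5928 -0.0032] reach 0.5927611606868608
yd [0.556  0.1537] reach 0.5768224334279259
cd [ 0.5931 -0.1503] reach 0.6118752690425573
box corner [0.6571 0.3223] reach 0.7318348125421578
flask front [ 0.7471 -0.1516] reach 0.7623650858080109
bot1 [[0.8389 0.1833]]
bot2 [[0.8395 0.0478]]
bot3 [[ 0.8598 -0.0428]]
flask [[ 0.7812 -0.1938]]
box [[0.6778 0.3748]]
```

```bash
python3 - <<'E'
from h import *
import pickle
out=[]
for n,p in(("a",(0.50,0.25,0.28)),("b",(0.53,-0.03,0.28)),("c",(0.48,-0.30,0.28))):
    t=arm.get_time(); arm.movep(p,quat(0)); arm.pause(.2)
    c=cam("wrist"); im=imaging.snapshot("wrist"); cv2.imwrite(f"pics/w_{n}.png",im); out.append((c,im)); print(n,arm.get_time()-t,arm.get_joint_positions())
pickle.dump(out,open("w.pkl","wb"))
cv2.imwrite("pics/w_all.png",cv2.resize(np.vstack([np.hstack([out[0][1],out[1][1]]),np.hstack([out[2][1],out[2][1]*0])]),(800,600),interpolation=cv2.INTER_AREA))
E
```

```text
a 1.9332999999999996 [-0.4869  0.4273 -0.0259  1.6194  0.0118  1.0953  1.0563]
b 1.3417000000000003 [-0.0113  0.3815  0.0345  1.6959 -0.0152  1.0646  1.6017]
c 1.3167 [ 0.4489  0.4388  0.1041  1.6032 -0.0502  1.1022  2.1395]
```

View pics/w_all.png

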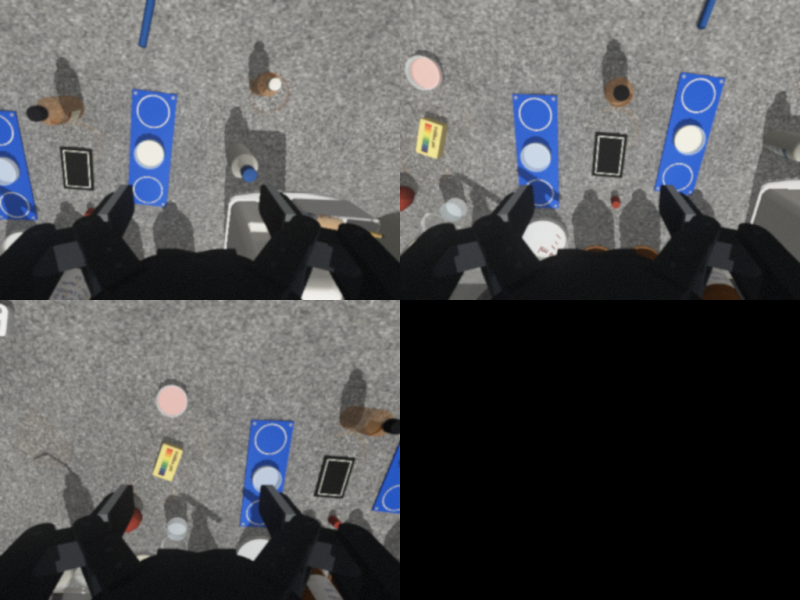

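The wrist views show (camera on the robot side, image up towards the robot) both boards, mat, bottles, pink dish at (172,400) and carton at (168,462) of the mosaic. The fingers cover only the lower part. Next I measure from these views.

```bash
cat > meas.py <<'E'
from h import *
def near(ks,c,z,xy,tol=.04):
    ks=[k for k in ks if np.hypot(*(ground(c,k,z).mean(0)-xy))<tol]; return ks[0] if ks else None
def measure(c,im,what,xy,tol=.04):
    H,S,V=[a.astype(int) for a in cv2.split(cv2.cvtColor(im,cv2.COLOR_BGR2HSV))]
    spec={"board":(((H>105)&(H<125)&(S>150)),.004,rect),"pink":((((H>172)|(H<10))&(S>25)&(S<110)&(V>150)),.015,circ),
     "carton":(((H>20)&(H<34)&(S>90)&(V>120)),.018,rect),"black":((V<45),.105,circ),"blue":((H>100)&(H<125)&(S>110),.112,circ),
     "small":((V>190)&(S<45),.088,circ),"lid":((V>170)&(S<70),.019,circ),"mat":((V<75),.003,rect)}[what]
    k=near(blobs(spec[0]),c,spec[1],xy,tol)
    return None if k is None else (*spec[2](c,k,spec[1]),k.mean(0))
E
python3 - <<'E'
from meas import *
import pickle
W=pickle.load(open("w.pkl","rb"))+[(cam("top"),cv2.imread("pics/top0.png"))]
G=dict(board=(.5568,.1548),board2=(.5942,-.1516),pink=(.4345,-.3415),carton=(.556,-.3556),black=(.4658,.0074),blue=(.5593,.3304),small=(.4221,.3639),lid=(.556,.154),lid2=(.594,-.151),mat=(.5928,-.0032))
for n,xy in G.items():
    for v,(c,im) in zip("abct",W):
        r=measure(c,im,n.rstrip("2"),np.array(xy))
        if r: print(n,v,*r)
E
```

```text
board a [0.5564 0.1564] 242.3258514404297 83.29414367675781 -7.177581787109375 [195.5214 185.5079]
board b [0.5572 0.1545] 244.21250915527344 84.23857879638672 -7.064689636230469 [367.9877 175.1399]
board t [0.5569 0.155 ] 245.0623321533203 85.14460754394531 -7.170219421386719 [200.262  197.1354]
board2 a [ 0.5937 -0.1409] 242.53639221191406 70.42601776123047 -1.9929885864257812 [ 22.6658 214.4165]
board2 b [ 0.5935 -0.1498] 242.5861358642578 83.68795776367188 -1.6931686401367188 [177.7361 189.5642]
board2 c [ 0.5933 -0.1521] 243.25750732421875 83.67908477783203 -1.881561279296875 [336.489  217.6388]
board2 t [ 0.5943 -0.1499] 244.51954650878906 83.44652557373047 -1.85992431640625 [309.4463 184.7893]
pink b [ 0.4352 -0.3365] 51.939510345458984 54.21393966674805 [32.7522 93.1947]
pink c [ 0.434 -0.344] 51.40483856201172 52.060516357421875 [219.7451 128.8529]
pink t [ 0.4343 -0.3413] 51.07942581176758 53.093685150146484 [381.6545 238.2545]
carton b [ 0.5558 -0.3508] 73.43579864501953 48.35696029663086 -20.35637664794922 [ 39.1489 176.    ]
carton c [ 0.5543 -0.3567] 72.9062271118164 41
[... 1066 characters left out ...]
] 36.7313232421875 61.352046966552734 [  8.3146 219.427 ]
lid2 b [ 0.5925 -0.1491] 56.100406646728516 58.41643524169922 [173.4902 200.4902]
lid2 c [ 0.5879 -0.1535] 47.66913604736328 58.25413131713867 [340.602  228.1224]
lid2 t [ 0.5936 -0.1503] 55.70747375488281 56.235267639160156 [310.1228 181.1228]
mat a [ 0.5947 -0.0015] 73.14846801757812 43.379451751708984 -4.727729797363281 [ 98.1908 215.9237]
mat b [ 0.5934 -0.002 ] 93.90948486328125 63.7948112487793 -4.453117370605469 [267.4011 197.2857]
mat c [ 0.5924 -0.004 ] 95.81045532226562 66.32109069824219 -4.6376800537109375 [427.1897 225.6782]
mat t [ 0.5934 -0.0015] 96.48251342773438 64.31893157958984 -4.9298553466796875 [256.2477 182.7064]
```

```bash
cat >> h.py <<'E'
def at(xy,z): return [float(xy[0]),float(xy[1]),float(z)]
def pick(xy,z,yaw,grip,hov=.20,up=.22,v=.3,open_=1.0):
    arm.move_gripper(open_); arm.movep(at(xy,hov),quat(yaw)); arm.line_to(at(xy,z+.03),v); arm.line_to(at(xy,z),.1)
    f0=np.array(arm.get_ft_force()); arm.move_gripper(0.0,grip); o=arm.get_opening(); F=arm.get_finger_force()
    arm.line_to(at(xy,z+.03),.12); arm.line_to(at(xy,up),v)
    print("picked",xy,"opening",o,"F",F,"ft open",f0,"ft lifted",np.array(arm.get_ft_force()),"still",arm.get_opening(),"t",arm.get_time())
def place(xy,z,yaw,hov=.22,up=.22,v=.3,open_=1.0,press=2.0):
    arm.line_to(at(xy,hov),v,ori=quat(yaw)); arm.line_to(at(xy,z+.02),v); arm.line_to(at(xy,z+.001),.06)
    f0=arm.get_ft_force()[2]; h=z+.001
    while h>z-.003 and arm.get_ft_force()[2]-f0<press: h-=.0005; arm.line_to(at(xy,h),.02)
    f=arm.get_ft_force()[2]-f0; arm.move_gripper(open_); arm.pause(.15); arm.line_to(at(xy,z+.05),.12); arm.line_to(at(xy,up),v)
    print("placed",xy,"at dz",h-z,"dF",f,"t",arm.get_time())
def look(name,p,yaw=0):
    arm.movep(p,quat(yaw)); arm.pause(.2); c=cam("wrist"); im=imaging.snapshot("wrist"); cv2.imwrite(f"pics/{name}.png",im); return c,im
YB,YA=np.array([.5567,.1550]),np.radians(-7.13)
CB,CA=np.array([.5940,-.1505]),np.radians(-1.85)
def on(B,a,d): return B+d*np.array([np.cos(a),np.sin(a)])
E
python3 - <<'E'
from meas import *
c,im=look("p_pink",(.475,-.342,.20)); r=measure(c,im,"pink",np.array([.4342,-.342])); print(r)
xy=r[0] if np.hypot(*(r[0]-[.4342,-.342]))<.006 else np.array([.4342,-.342])
xy=(xy+np.array([.4342,-.342]))/2
pick(xy,.001,0,25)
c=cam("wrist"); cv2.imwrite("pics/p_held.png",imaging.snapshot("wrist"))
E
```

```text
(array([ 0.4337, -0.3449]), 51.00224685668945, 51.25239562988281, array([248.748 , 135.3984]))
picked [ 0.4339 -0.3435] opening 0.6923451992377769 F 25.176313323900104 ft open [ 0.2736  0.0405 -0.1695] ft lifted [-0.1531  0.3207 -0.7988] still 0.6859818243720543 t 10.625
```

View pics/p_held.png

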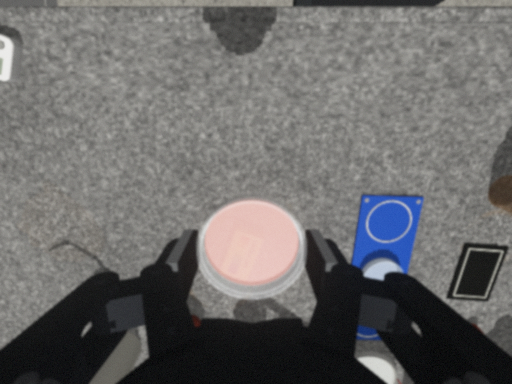

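The dish is held level between the pads, centred near (251,245). I'll measure its offset in the hand, then stack it.

```bash
python3 - <<'E'
from meas import *
c=cam("wrist"); im=cv2.imread("pics/p_held.png"); H,S,V=cv2.split(cv2.cvtColor(im,cv2.COLOR_BGR2HSV)); p=np.array(arm.get_tool_pos())
k=near(blobs(((H>172)|(H<10))&(S>25)&(S<110)&(V>150),500),c,p[2]+.014,p[:2],.03)
r=circ(c,k,p[2]+.014); print(r, r[0]-p[:2])
off=r[0]-p[:2]
tgt=np.array([.5565,.1548]); 
d=np.array([np.clip(off[0],-.004,.004)*.5,0]); print(d)
place(tgt-d,.0205,0)
c,im=look("p_stack",(.60,.155,.22)); print(measure(c,im,"board",YB),measure(c,im,"board",YB)[0])
H,S,V=cv2.split(cv2.cvtColor(im,cv2.COLOR_BGR2HSV))
k=near(blobs(((H>172)|(H<10))&(S>25)&(S<110)&(V>150),300),c,.034,tgt,.05); print(circ(c,k,.034))
imaging.snapshot
t=imaging.snapshot("top"); cv2.imwrite("pics/t_stack.png",t); cv2.imwrite("pics/p_stack2.png",np.hstack([cv2.resize(im[60:340,100:420],(400,350)),cv2.resize(t[150:250,160:260],(350,350))]))
E
```

```text
(array([ 0.4266, -0.3425]), 48.448665618896484, 49.490665435791016) [-0.0061 -0.0002]
[-0.002  0.   ]
placed [0.5585 0.1548] at dz 0.0005000000000000004 dF 2.975498346965249 t 15.75
(array([0.5569, 0.1558]), 242.75033569335938, 83.79833984375, -7.056816101074219, array([252.4233, 126.6602])) [0.5569 0.1558]Traceback (most recent call last):
  File "<stdin>", line 11, in <module>
  File "h.py", line 28, in circ
    (x,y),(w,h),a=cv2.fitEllipse((ground(c,k,z)*1000).astype(np.float32)); return np.array([x,y])/1000,w,h
                                  ~~~~~~^^^^^^^
  File "h.py", line 14, in ground
    d=np.c_[(px[:,0]-i["cx"])/i["fx"],(px[:,1]-i["cy"])/i["fy"],np.ones(len(px))]@R.T
                                       ~~^^^^^
IndexError: index 1 is out of bounds for axis 1 with size 1
```

```bash
python3 - <<'E'
from meas import *
im=cv2.imread("pics/p_stack.png"); c=cam("wrist"); t=imaging.snapshot("top"); cv2.imwrite("pics/t_stack.png",t)
cv2.imwrite("pics/p_stack2.png",np.hstack([cv2.resize(im[20:300,100:420],(400,350)),cv2.resize(t[150:250,160:260],(350,350))]))
for n,cc,i in(("wrist",c,im),("top",cam("top"),t)):
    H,S,V=cv2.split(cv2.cvtColor(i,cv2.COLOR_BGR2HSV))
    for k in blobs(((H>165)|(H<12))&(S>20)&(S<130)&(V>140),80)[:3]: print(n,k.mean(0),circ(cc,k,.034))
E
```

```text
wrist [237.2812 135.6562] (array([0.5547, 0.1378]), 10.516016960144043, 31.36505889892578)
top [199.4259 194.8889] (array([0.5579, 0.1531]), 48.66777801513672, 50.46234130859375)
top [136.4395 357.707 ] (array([0.1387, 0.3084]), 30.080142974853516, 102.91768646240234)
```

View pics/p_stack2.png

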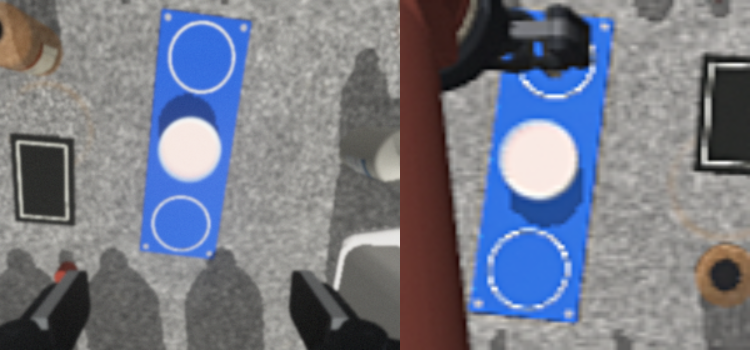

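The stack looks concentric on the yellow dish in both views (left at 189,149; right at 540,160). I'll check that numerically, then move the black-capped bottle.

```bash
python3 - <<'E'
from meas import *
for n,cc,i in(("wrist",cam("wrist"),cv2.imread("pics/p_stack.png")),("top",cam("top"),cv2.imread("pics/t_stack.png"))):
    H,S,V=cv2.split(cv2.cvtColor(i,cv2.COLOR_BGR2HSV)); k=near(blobs((V>170)&(S<100)),cc,.032,YB); print(n,circ(cc,k,.032),measure(cc,i,"board",YB)[:4])
b=np.array([.4654,.0077]); c,im=look("b1",(.505,.0077,.24)); r=measure(c,im,"black",b); print(r)
if r and np.hypot(*(r[0]-b))<.006: b=(b+r[0])/2
pick(b,.045,0,40,hov=.21,up=.23)
place(on(YB,YA,.085),.049,0,hov=.23,up=.23)
c,im=look("b2",(.66,.144,.25)); print("target",on(YB,YA,.085),measure(c,im,"black",on(YB,YA,.085)))
E
```

```text
wrist (array([0.559 , 0.1551]), 59.12681579589844, 60.988731384277344) (array([0.5579, 0.1559]), 243.28085327148438, 83.92250061035156, -7.0656585693359375)
top (array([0.5573, 0.1543]), 58.508453369140625, 60.21626281738281) (array([0.5566, 0.1547]), 244.64520263671875, 84.53361511230469, -7.136314392089844)
(array([0.4648, 0.0083]), 17.619592666625977, 19.693275451660156, array([249.5938, 144.2344]))
picked [0.4651 0.008 ] opening 0.5396130932822781 F 40.24498701095581 ft open [-0.1142  0.2702 -0.4044] ft lifted [ 0.1546  0.703  -2.1629] still 0.5439143853847104 t 20.425
placed [0.641  0.1444] at dz 0.0005000000000000004 dF 4.25084002682787 t 24.4833
target [0.641  0.1444] None
```

```bash
python3 - <<'E'
from meas import *
b=np.array([.559,.333]); c,im=look("c1",(.60,.333,.25)); r=measure(c,im,"blue",b); print(r)
if r and np.hypot(*(r[0]-b))<.006: b=(b+r[0])/2
pick(b,.051,0,40,hov=.22,up=.24)
t=imaging.snapshot("top"); print("black at",measure(cam("top"),t,"black",on(YB,YA,.085)),"target",on(YB,YA,.085))
place(on(CB,CA,.085),.055,0,hov=.24,up=.24)
cv2.imwrite("pics/t2.png",t)
E
```

```text
(array([0.5608, 0.3352]), 20.255172729492188, 22.021800994873047, array([256.8667, 143.0333]))
picked [0.5599 0.3341] opening 0.5502543984330028 F 40.74880599975586 ft open [-0.5039  0.2847  0.4912] ft lifted [ 0.2868 -0.7101 -2.5393] still 0.5507697756828971 t 29.1583
black at (array([0.6396, 0.1432]), 18.20099639892578, 22.803754806518555, array([198.5833, 159.9583])) target [0.641  0.1444]
placed [ 0.679  -0.1532] at dz 0.0 dF 4.376307154348066 t 34.4833
```

```bash
python3 - <<'E'
from meas import *
b=np.array([.4225,.369]); c,im=look("s1",(.465,.369,.23)); r=measure(c,im,"small",b); print(r)
t=imaging.snapshot("top"); print("blue at",measure(cam("top"),t,"blue",on(CB,CA,.085),.03),"target",on(CB,CA,.085))
if r and np.hypot(*(r[0]-b))<.006: b=(b+r[0])/2
pick(b,.031,0,35,hov=.20,up=.24)
place(on(CB,CA,-.085),.035,0,hov=.24,up=.24)
# carton: close look
k0=np.array([.5553,-.356]); c,im=look("k1",(.60,-.356,.22)); r=measure(c,im,"carton",k0); print("carton",r)
t=imaging.snapshot("top"); cv2.imwrite("pics/t3.png",t); print("small at",measure(cam("top"),t,"small",on(CB,CA,-.085),.03),"target",on(CB,CA,-.085),"blue",measure(cam("top"),t,"blue",on(CB,CA,.085),.03))
cv2.imwrite("pics/t3c.png",cv2.resize(t[110:270,90:410],None,fx=2.5,fy=2.5,interpolation=cv2.INTER_CUBIC))
E
```

```text
(array([0.423 , 0.3695]), 16.187589645385742, 16.896013259887695, array([252.5435, 140.9783]))
blue at None target [ 0.679  -0.1532]
picked [0.4228 0.3692] opening 0.44695449614896776 F 35.1214063167572 ft open [0.753  0.8895 0.2036] ft lifted [-0.2435 -0.3985 -1.7292] still 0.4437521678721977 t 40.0667
placed [ 0.509  -0.1478] at dz 0.0 dF 4.4893371109335884 t 45.6083
carton (array([ 0.5558, -0.3572]), 70.48749542236328, 41.17499923706055, -20.284805297851562, array([248.6748, 132.8037]))
small at (array([ 0.5085, -0.1484]), 15.152716636657715, 16.222579956054688, array([313.9444, 210.4444])) target [ 0.509  -0.1478] blue None
```

View pics/t3c.png

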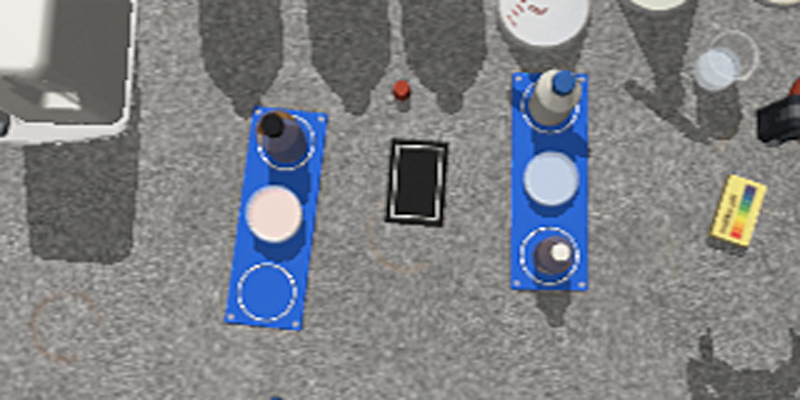

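All four placed items stand right: black cap at (272,125), blue cap at (563,82) leaning only by perspective, small bottle at (555,253). The beaker and stopper are unmoved. Now the carton.

```bash
python3 - <<'E'
from meas import *
pick(np.array([.5556,-.3567]),.003,np.radians(-20.6),25,hov=.15,up=.24)
M=np.array([.5932,-.0021]); place(M,.006,np.radians(-4.7),hov=.24,up=.24)
c,im=look("k2",(.64,0,.25)); r=measure(c,im,"carton",M); print("carton",r); cv2.imwrite("pics/k2c.png",im)
print(measure(c,im,"mat",M))
arm.movep((.45,.35,.28),quat(0)); t=imaging.snapshot("top"); cv2.imwrite("pics/t4.png",t); print("top",rect(cam("top"),near(blobs((cv2.cvtColor(t,cv2.COLOR_BGR2HSV)[...,0]>20)&(cv2.cvtColor(t,cv2.COLOR_BGR2HSV)[...,0]<34)&(cv2.cvtColor(t,cv2.COLOR_BGR2HSV)[...,1]>90)),cam("top"),.021,M),.021),arm.get_time())
cv2.imwrite("pics/t4c.png",cv2.resize(t[120:260,160:400],None,fx=3.3,fy=3.3,interpolation=cv2.INTER_CUBIC))
s=imaging.snapshot("side"); cv2.imwrite("pics/s4c.png",cv2.resize(s[130:270,190:390],None,fx=4,fy=4,interpolation=cv2.INTER_CUBIC))
E
```

```text
picked [ 0.5556 -0.3567] opening 0.48958557444786605 F 26.02651745080948 ft open [-0.3999 -0.3817  0.3962] ft lifted [-0.6185  0.3607 -1.2264] still 0.48315995920769456 t 50.1667
placed [ 0.5932 -0.0021] at dz 0.0005000000000000004 dF 2.068226541655606 t 55.075
carton (array([ 0.5912, -0.0019]), 67.28425598144531, 42.01783752441406, -4.614677429199219, array([252.1568, 128.4054]))
(array([ 0.5937, -0.0018]), 94.44359588623047, 63.983184814453125, -4.436470031738281, array([250.1955, 130.7909]))
top (array([ 0.5916, -0.0021]), 73.85753631591797, 43.408447265625, -4.601295471191406) 57.1667
```

View pics/t4c.png

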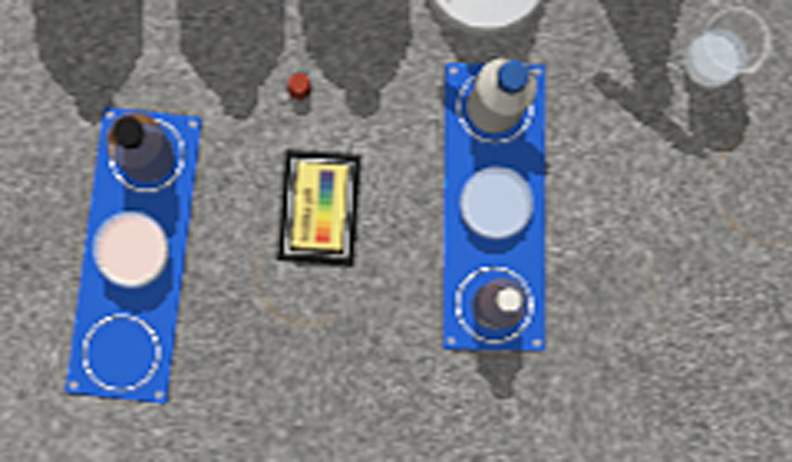

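View pics/s4c.png

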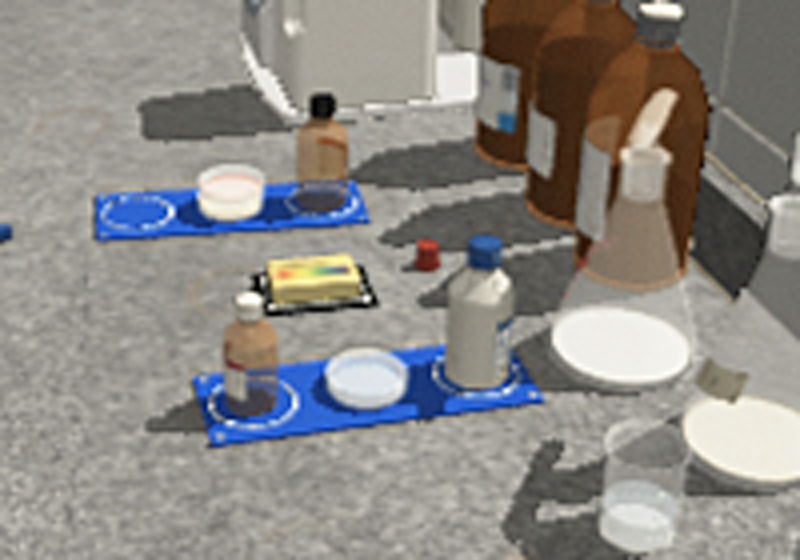

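View pics/k2c.png

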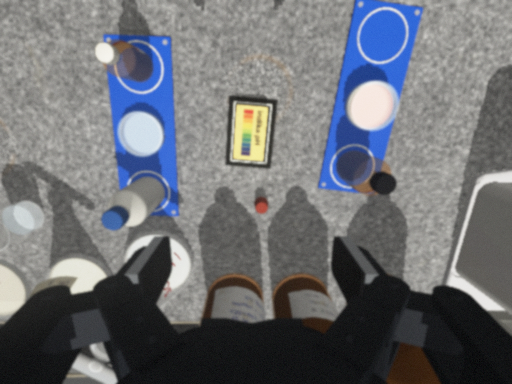

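Everything is in place: stack at (131,249), carton inside the rectangle at (320,206), and all three bottles upright in their circles. The beaker and stopper are untouched. I'll check the blue cap's position numerically and then hand in.

```bash
python3 - <<'E'
from meas import *
g=ground(cam("top"),(160+513/3.3,120+76/3.3),.116)[0]; d=np.hypot(*(g-on(CB,CA,.085))); print(g,d)
if d<.006: print(finish_job())
E
```

```text
[ 0.6767 -0.153 ] 0.002320839846724039
the job is handed in; nothing more can be done
None
```

The job is handed in at about 57 s on the robot's clock: the pink dish is stacked on the pale yellow dish, all three bottles stand upright in their circles, and the carton lies in the mat's rectangle, each within about 3 mm of centre by camera; the beaker and red stopper were left alone.

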